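# Open the label printer for a new roll

## Task

The label printer on the stockroom bench needs a new roll: with the fingertips, push its cover up by the green lip and tip it back past its balance point until it stays open by its own weight, then press the red roll-release button inside all the way down and let it go. Nothing is to be picked up: do not shove, lift or tip the printer, and leave the label roll, the jar and the small carton where they stand.

Things in the scene. Friction and masses are not known exactly. Their poses are not given: they have to be found in the camera images.
- printer: Label printer, loose on the bench (z = 0), 1.6 to 2.3 kg. Dark box 170 mm deep (x), 160 mm wide (y), walls 85 mm high; light grey cover, flat top 128 mm up when shut. Origin: centre of its underside; x from front to rear, y to its left, z up. Front (green lip) faces roughly right as seen from the robot (world -y). Front face at x = -85 mm, hinge at x = +78, z = 86 mm.
- cover (a joint): Angle of the cover (rad): 0 closed, grows as it opens upward and backward to its stop at 1.85. The cover weighs about 0.15 to 0.29 kg and turns freely: below about 1.27 rad its weight shuts it, beyond that it falls back to the stop and stays. It needs about 0.8 to 1.4 N upward at the lip.
- cover_lip (a point): Middle of the front lower edge of the green thumb lip. The lip is a flat tab, 80 mm wide (along y), 6 mm thick, at the bottom of the cover's front; closed, it sticks out 26 mm in front of the printer's front face, its underside 86 mm above the bench, with free space below. The lip edge is 189 mm from the hinge axis. Its axes are the cover's: x from lip to hinge, z up out of the top of the cover when closed.
- cover_hinge (a point): Middle of the hinge axis, which runs along the printer's y, at the rear top edge (86 mm above the bench); its axes turn with the cover like those of the lip.
- release (a joint): Travel of the red roll-release button (m): 0 up, 0.006 fully down. It springs back; fully down takes about 5 N.
- release_top (a point): Centre of the top of the red button, a 28 mm disc under the cover near the printer's front: at (-57, -35) mm in the printer's x, y, and 97 mm above the bench. It moves straight down, and stands 10 mm out of its grey 44 mm housing; the printer's wall tops around it are lower (85 mm). Hidden while the cover is shut.
- roll: Bystander: spare roll of white labels lying flat, 84 mm across, 55 mm high, with a 24 mm bore. Origin: centre of its underside.
- jar: Bystander: amber jar of shoe cream, 54 mm across, 60 mm high, with a black cap. Origin: centre of its underside.
- carton: Bystander: small carton, 60 (x) by 90 (y) by 45 mm high, brown with a blue band. Origin: centre of its underside.

How it is judged:
On the way, in this order (a step that is already met when the one before it is completed fails the run):
1. the cover lies open against its stop by its own weight, untouched by the robot (value of joint cover above 1.75 rad and contact force between each of the arm, the fingers and printer below 0.1 N), for 0.2 s.
2. the red button is pressed down (value of joint release above 0.0045 m), for 0.05 s.
At the end, for the whole second after the job is handed in: The cover lies open beyond 1.75 rad by its own weight, the red button has been pressed at least 4.5 mm after that and is up again (within 1.5 mm), the printer stands flat within 30 mm of where it was, and roll, jar and carton are within 15 mm of where they were (value of joint cover above 1.75 rad and value of joint release below 0.0015 m and distance of printer from where it was at the start of the episode below 0.03 m and angle between printer's own z axis and vertical below 0.05 rad and linear speed of printer below 0.02 m/s and distance of each of roll, jar, carton from where it was at the start of the episode below 0.015 m); the robot touches nothing.
It fails at once if the printer is shoved, lifted or tipped (distance of printer from where it was at the start of the episode above 0.03 m or angle between printer's own z axis and vertical above 0.12 rad).
It fails at once if the label roll, the jar or the carton is moved, lifted or tipped (distance of any of roll, jar, carton from where it was at the start of the episode above 0.015 m or angle between any of roll, jar, carton's own z axis and vertical above 0.3 rad).
It also fails if it takes over 48 s, if anything falls off the work surface, if the arm or the gripper's body presses on something with over 40 N, if the wrist force passes 120 N, or if a joint passes its speed limit or range.

## Robot

A 6-joint arm with a two-finger parallel gripper is mounted at the origin on the work surface. World frame = base frame: x ahead of the robot, y to its left, z up, the work surface at z = 0. Lengths are in m, angles in rad, forces in N, time in s.
With the tool pointing down it reaches from about 0.35 to 0.975 m from the base axis. Payload 7.1 kg.
Tool frame: the origin (TCP) lies midway between the tips of the shut fingers; the grasp point (between the pads) lies 19 mm behind it; z points along the fingers, y is the line along which they close (so a half turn about z gives the same grasp; the last joint's range is limited). The gripper opens to 88 mm and grips with 3 to 60 N. Pads are 20 mm wide; open, the fingers measure 115 mm over their backs; the gripper's body (75 mm by 178 mm) begins 61 mm behind the grasp point.
Start: joints at [1.245, 0.423, 1.63, -0, 1.089, -0.019], TCP at [0.189, 0.596, 0.223] pointing down, gripper open.
Joint ranges: [-3, 3], [-0.9, 2.11], [0.09, 2.58], [-1.31, 4.45], [0.11, 2.69], [-2.54, 2.54]. Speed limits (rad/s): [2.39, 2.39, 3.01, 3.14, 3.14, 3.14].

## Interface

Orientations are given as a unit quaternion [w, x, y, z].
In Python, from station import move_pose, movel, movej, command_gripper, wait, inverse_kinematics, read_camera, camera_info, MotionError, job_done, get_time, get_joint_pos, get_qvel, get_effort, get_tcp_pos, get_ee_rot, get_ft_force, get_ft_torque, get_grip_width, get_finger_force gives the robot as it stands. Calls block until the motion is done:
- move_pose(position, orientation): joint-space move of the TCP to a pose.
- movel(position, frame=None, v=0.15, until_force=None): straight line of the TCP; frame=None keeps the orientation; v is the mean speed in m/s. With until_force (N) it stops when the force on the tool has changed by that much, and returns True; else False.
- movej(angles): joint-space move.
- command_gripper(opening): opening from 0.0 (shut) to 1.0 (fully open); the grip force is fixed at half the most; returns when the fingers have stopped.
- wait(seconds).
- inverse_kinematics(position, orientation): joint angles nearest the present ones, or None.
- read_camera(name): name is "side" or "top" or "wrist"; returns the picture (480x640x3 uint8, red, green, blue); there is no depth.
- camera_info(name): a dict with "intrinsics" (3x3 intrinsics, pixels), "T" (4x4, takes a point from camera to world coordinates); the wrist camera has in their place "tool_from_camera" (4x4, takes a point from camera to tool coordinates, whose origin is the TCP and whose axes are the flange's). Camera axes: x right, y up, looking along -z (the intrinsics and any distortion apply to the point x, -y, -z); pixel columns grow to the right and rows downward; lengths in m; the calibration is good to about 2 mm. A picture is of the moment at which its call begins: read the wrist's pose just before it. camera_info takes no time and is no camera call.
A pose or a line that the arm cannot do raises MotionError and nothing moves.
- job_done(): hands the job in; it is judged then, once.
Readings, each from a call of its own:
- get_time(): time.
- get_joint_pos(): joint angles.
- get_qvel(): joint speeds.
- get_effort(): joint torques, N m.
- get_tcp_pos(): TCP position.
- get_ee_rot(): TCP orientation.
- get_ft_force(): force on the tool from outside, world axes, zero at the start.
- get_ft_torque(): the same for the moment, N m.
- get_grip_width(): opening from 0.0 (shut) to 1.0 (fully open).
- get_finger_force(): force on a finger pad.
Only numpy, scipy, OpenCV 4.12 (cv2) and the standard library are available. Lean on these libraries where they do the work, as an engineer would, in place of code of your own. Each camera call takes 0.05 s, during which the arm holds its last target. There are 200 camera calls.

## Working session

There is one attempt and no reset: what is moved stays moved. The work goes in short steps, each a Python script; the robot and the scene stay as the last script left them, time stands still between calls to the robot, and variables do not carry over. Pictures are saved under pics/ and viewed, at most 10 in all, crops included, and the job is handed in when it is done.

```bash
mkdir -p pics
python3 - <<'E'
from station import *
import cv2, numpy as np
for n in ("top","side"):
    im=read_camera(n); cv2.imwrite(f"pics/{n}0.png",im[:,:,::-1])
    c=camera_info(n); print(n,{k:(np.round(v,4).tolist() if not isinstance(v,str) else v) for k,v in c.items()})
print(camera_info("wrist")); print(get_tcp_pos(),get_ee_rot(),get_time())
E
```

```text
top {'intrinsics': [[608.2106, 0.0, 326.5905], [0.0, 608.2106, 247.211], [0.0, 0.0, 1.0]], 'T': [[-0.0184, 0.9963, -0.0839, 0.5325], [-0.9998, -0.0177, 0.0085, 0.0538], [0.007, 0.084, 0.9964, 1.2156], [0.0, 0.0, 0.0, 1.0]]}
side {'intrinsics': [[581.5662, 0.0, 326.1786], [0.0, 581.5662, 236.1781], [0.0, 0.0, 1.0]], 'T': [[0.9426, 0.185, -0.2779, 0.3059], [-0.3336, 0.5564, -0.761, -0.8385], [0.0138, 0.8101, 0.5862, 0.7688], [0.0, 0.0, 0.0, 1.0]]}
{'intrinsics': array([[405.81424991,   0.        , 319.65101292],
       [  0.        , 405.81424991, 241.1572274 ],
       [  0.        ,   0.        ,   1.        ]]), 'tool_from_camera': array([[-2.80446999e-04,  9.62495214e-01,  2.71298514e-01,
         7.33495303e-02],
       [ 9.99999886e-01,  1.65276509e-04,  4.47363742e-04,
         6.78662135e-04],
       [ 3.85746190e-04,  2.71298608e-01, -9.62495151e-01,
        -1.62782166e-01],
       [ 0.00000000e+00,  0.00000000e+00,  0.00000000e+00,
         1.00000000e+00]])}
[0.18855583 0.59534658 0.22196074] [-1.26774289e-04  1.52795266e-01  9.88257612e-01 -6.95056514e-04] 0.1
```

View pics/top0.png

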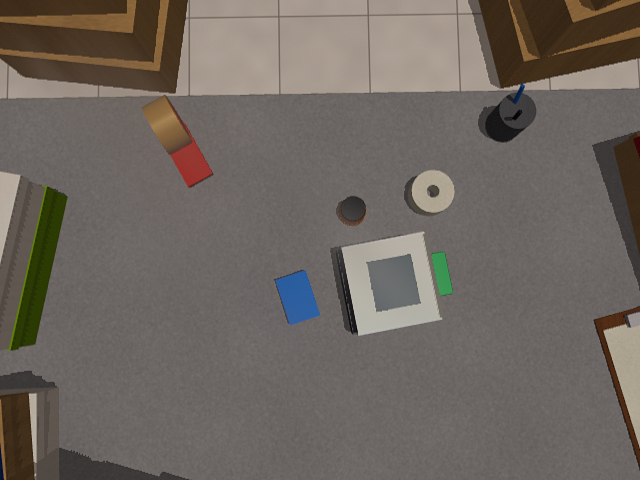

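View pics/side0.png

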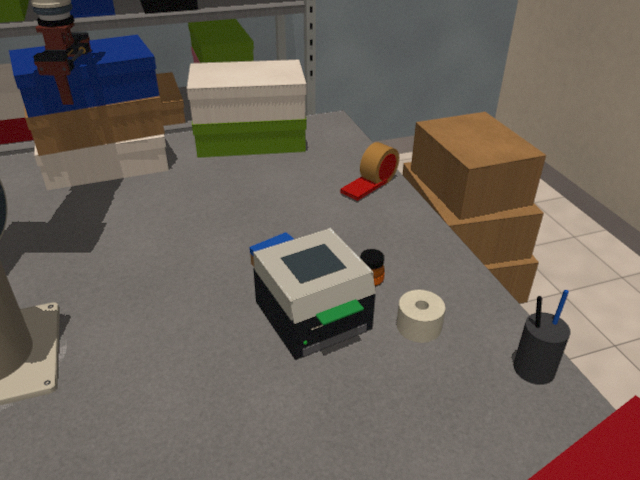

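Top view: the printer's cover spans roughly (342,248)–(441,320), the green lip is on the right at (432–452, 252–296), the roll is at (432,191), the jar at (351,210) and the carton at (297,297). Side view: the lip is at about (316–363, 302–322). I'll enlarge both for the lip and cover corners.

Run:
```python
import cv2, numpy as np
a=cv2.imread("pics/top0.png")[225:345,330:465]; b=cv2.imread("pics/side0.png")[225:355,245:385]
a=cv2.resize(a,(135*4,480),interpolation=cv2.INTER_CUBIC)[:, 140:540]; b=cv2.resize(b[:120],(560,480),interpolation=cv2.INTER_CUBIC)[:,160:]
cv2.imwrite("pics/crop0.png",np.hstack([a,b]))
# a: u=330+(px+140)/4, v=225+py/4 ; b: u=245+(px-400+160)/4, v=225+py/4
```

```text
(no output)
```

View pics/crop0.png

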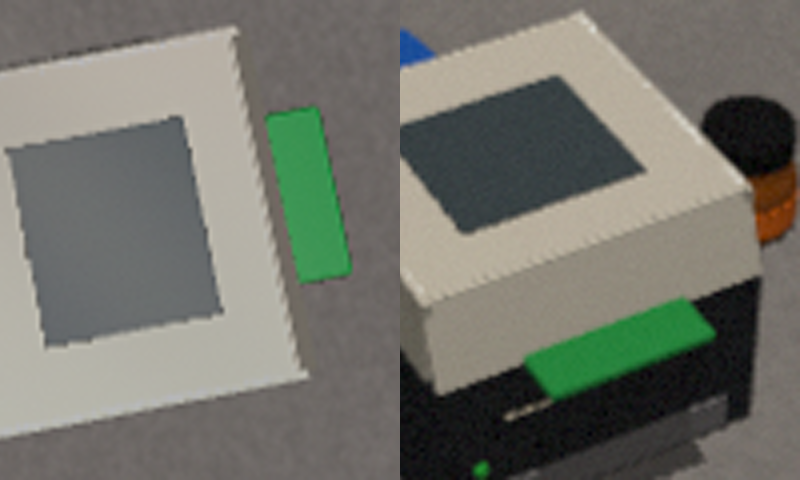

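The crop shows the lip's outer corners at top (320,107)/(351,272) and side (714,333)/(552,390), and the cover's front top corners at top (236,27)/(308,377) and side (750,190)/(427,303). Next I triangulate these.

```bash
cat > h.py <<'E'
from station import *
import numpy as np, cv2
def P(n):
    c=camera_info(n); T=np.linalg.inv(c["T"]); return c["intrinsics"]@np.diag([1,-1,-1])@T[:3]
def tri(a,b):
    X=cv2.triangulatePoints(P("top"),P("side"),np.array(a,float).reshape(2,1),np.array(b,float).reshape(2,1)); return (X[:3]/X[3]).ravel()
def ray(n,uv,z):
    c=camera_info(n); K=c["intrinsics"];T=c["T"]
    d=T[:3,:3]@(np.diag([1,-1,-1])@np.linalg.inv(K)@[*uv,1]); o=T[:3,3]; return o+d*(z-o[2])/d[2]
E
python3 - <<'E'
from h import *
A=lambda x,y:(330+(x+140.5)/4-.5,225+(y+.5)/4-.5)
B=lambda x,y:(245+(x-239.5)/4-.5,225+(y+.5)/4-.5)
for n,a,b in [("lip far",(320,107),(714,333)),("lip near",(351,272),(552,390)),("lipin far",(267,115),(685,298)),("lipin near",(302,283),(527,357)),("cov far",(236,27),(750,190)),("cov near",(308,377),(427,303))]:
    print(n,tri(A(*a),B(*b)).round(4), ray("top",A(*a),.092 if n[0]=="l" else .128).round(4))
for n,u,z in [("roll",(432.5,191),.055),("jar",(352,208),.06),("carton",(297,297),.045)]: print(n,ray("top",u,z).round(3))
E
```

```text
lip far [ 0.6163 -0.1749  0.0917] [ 0.6155 -0.1746  0.092 ]
lip near [ 0.5396 -0.1863  0.0927] [ 0.5389 -0.1863  0.092 ]
lipin far [ 0.613  -0.1502  0.0914] [ 0.6122 -0.1499  0.092 ]
lipin near [ 0.5356 -0.1638  0.0922] [ 0.5343 -0.1635  0.092 ]
cov far [ 0.65   -0.1309  0.1271] [ 0.6496 -0.1307  0.128 ]
cov near [ 0.4942 -0.1579  0.1295] [ 0.4925 -0.1578  0.128 ]
roll [ 0.736 -0.163  0.055]
jar [ 0.704 -0.006  0.06 ]
carton [0.536 0.102 0.045]
```

```bash
cat >> h.py <<'E'
from scipy.spatial.transform import Rotation as R
psi=np.radians(9.6)
e=np.array([-np.sin(psi),np.cos(psi),0]); l=np.array([-np.cos(psi),-np.sin(psi),0]); zz=np.array([0,0,1.])
lip=np.array([.5773,-.1806,.086]); hinge=lip+.189*e; org=hinge-.078*e; org[2]=0
btn=org-.057*e-.035*l+.097*zz
def ori(tilt,s=1):   # tool z = e tilted down by tilt; s=+1: tool x upward
    d=e*np.cos(tilt)-zz*np.sin(tilt); x=s*(e*np.sin(tilt)+zz*np.cos(tilt)); y=np.cross(d,x)
    M=np.c_[x,y,d]; q=R.from_matrix(M).as_quat(); return q[[3,0,1,2]],x
def tcp(th,x,r=.175,off=0.010,lat=.01):
    return hinge+lat*l+r*(-e*np.cos(th)+zz*np.sin(th))-off*x
E
python3 - <<'E'
from h import *
print(org,hinge,btn)
for s in (1,-1):
  for t in (10,20,30,40):
    q,x=ori(np.radians(t),s); print(s,t)
    for p in (tcp(0,s*x)-.08*e-.012*zz, tcp(0,s*x)-.012*zz,tcp(.7,s*x),tcp(1.45,s*x)):
        j=inverse_kinematics(p,q); print("  ",p.round(3),None if j is None else np.round(j,2))
q,x=ori(np.pi/2); print(inverse_kinematics(btn+.1*zz,q)); q,x=ori(np.pi/2,-1); print(inverse_kinematics(btn+.1*zz,q))
E
```

```text
[ 0.55878867 -0.07115444  0.        ] [0.54578071 0.00575325 0.086     ] [ 0.60280435 -0.12151931  0.097     ]
1 10
   [ 0.579 -0.249  0.064] [-0.73  1.23  1.08  0.76  2.04 -1.03]
   [ 0.565 -0.17   0.064] [-0.67  1.16  1.27  0.78  1.92 -1.08]
   [ 0.559 -0.13   0.189] [-0.63  0.95  1.41  0.84  1.96 -1.01]
   [ 0.54  -0.018  0.25 ] [-0.51  0.78  1.61  0.93  1.87 -0.98]
1 20
   [ 0.579 -0.251  0.065] [-0.72  1.14  1.15  0.68  1.9  -1.05]
   [ 0.566 -0.172  0.065] [-0.66  1.08  1.32  0.71  1.79 -1.08]
   [ 0.559 -0.131  0.189] [-0.62  0.87  1.44  0.76  1.84 -1.  ]
   [ 0.54 -0.02  0.25] [-0.5   0.7   1.62  0.85  1.76 -0.95]
1 30
   [ 0.579 -0.252  0.065] [-0.71  1.05  1.22  0.6   1.76 -1.05]
   [ 0.566 -0.173  0.065] [-0.64  0.99  1.39  0.65  1.65 -1.07]
   [ 0.559 -0.133  0.19 ] [-0.6   0.78  1.48  0.68  1.72 -0.97]
   [ 0.54  -0.022  0.251] [-0.47  0.61  1.64  0.77  1.66 -0.9 ]
1 40
   [ 0.58  -0.254  0.066] [-0.68  0.96  1.29  0.53  1.61 -1.04]
   [ 0.566 -0.175  0.066] [-0.61  0.9   1.45  0.58  1.5  -1.04]
   [ 0.559 -0.134  0.191] [-0.57  0.7   1.52  0.6   1.59 -0.94]
   [ 0.541 -
[... 475 characters left out ...]
-0.62  0.87  1.44  0.76  1.84  2.15]
   [ 0.54 -0.02  0.25] [-0.5   0.7   1.62  0.85  1.76  2.2 ]
-1 30
   [ 0.579 -0.252  0.065] [-0.71  1.05  1.22  0.6   1.76  2.09]
   [ 0.566 -0.173  0.065] [-0.64  0.99  1.39  0.65  1.65  2.07]
   [ 0.559 -0.133  0.19 ] [-0.6   0.78  1.48  0.68  1.72  2.17]
   [ 0.54  -0.022  0.251] [-0.47  0.61  1.64  0.77  1.66  2.24]
-1 40
   [ 0.58  -0.254  0.066] [-0.68  0.96  1.29  0.53  1.61  2.11]
   [ 0.566 -0.175  0.066] [-0.61  0.9   1.45  0.58  1.5   2.1 ]
   [ 0.559 -0.134  0.191] [-0.57  0.7   1.52  0.6   1.59  2.2 ]
   [ 0.541 -0.023  0.252] [-0.44  0.53  1.66  0.68  1.55  2.3 ]
[-0.21827688  0.43781267  1.67289883  0.          1.03088115 -0.38582849]
None
```

Run:
```python
from h import *
command_gripper(0.0)
p=get_tcp_pos(); movel([p[0],p[1],.36],v=.25)
q,x=ori(np.radians(30))
a=tcp(0,x)-.09*e-.014*zz
b=a.copy(); b[2]=.33
move_pose(b,q); movel(a,v=.2)
cv2.imwrite("pics/side1.png",read_camera("side")[140:400,180:500,::-1].repeat(2,0).repeat(2,1))
print(get_time(),get_tcp_pos(),a,get_ft_force())
```

```text
7.025 [ 0.58154114 -0.26263959  0.06466103] [ 0.58094831 -0.26213337  0.06333975] [0.09323477 0.29353797 0.38092169]
```

View pics/side1.png

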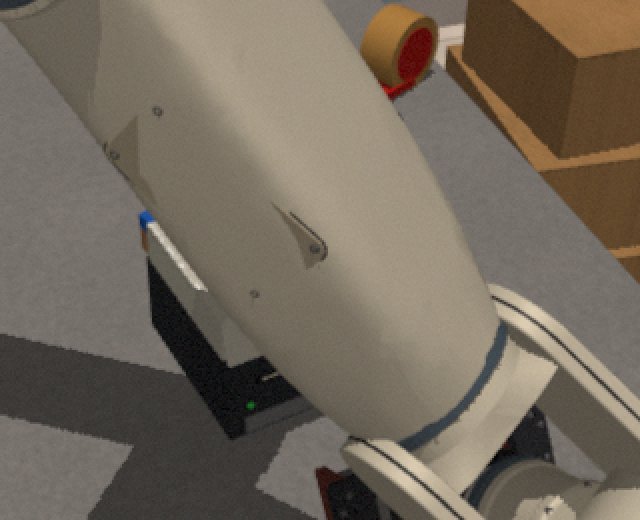

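The side view is blocked by the forearm. The near face of the printer is visible and clear of the arm. I'll check the tip against the lip with the wrist camera.

Run:
```python
from h import *
cv2.imwrite("pics/w1.png",read_camera("wrist")[:,:,::-1])
c=camera_info("wrist"); T=np.eye(4); q=get_ee_rot(); T[:3,:3]=R.from_quat(q[[1,2,3,0]]).as_matrix(); T[:3,3]=get_tcp_pos()
W=np.linalg.inv(T@c["tool_from_camera"])
for n,p in [("lipfar",lip-.04*l+.006*zz),("lipnear",lip+.04*l+.006*zz),("tcp",get_tcp_pos())]:
    k=c["intrinsics"]@np.diag([1,-1,-1])@(W[:3]@[*p,1]); print(n,(k[:2]/k[2]).round(1))
```

```text
lipfar [411.5 147.3]
lipnear [259.6 147.2]
tcp [317.  305.8]
```

View pics/w1.png

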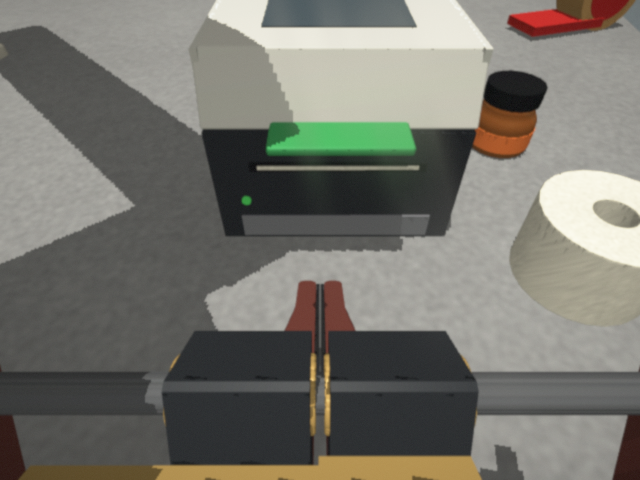

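The wrist view shows the lip's front edge at (266–414, ~150), within about 2 mm of the prediction. The finger tips at (320,285) are centred on it with free space below, so I insert and follow the arc.

Run:
```python
from h import *
q,x=ori(np.radians(30))
print("ins",movel(tcp(0,x)-.014*zz,v=.06,until_force=6),get_tcp_pos().round(4),get_ft_force().round(2))
f0=get_ft_force()
for th in np.arange(0.05,1.2,.1):
    hit=movel(tcp(th,x),v=.06,until_force=8)
    print(round(th,2),hit,(get_ft_force()-f0).round(2),round(get_time(),2))
    if hit: break
cv2.imwrite("pics/w2.png",read_camera("wrist")[:,:,::-1])
cv2.imwrite("pics/t2.png",read_camera("top")[180:380,260:520,::-1].repeat(2,0).repeat(2,1))
```

```text
ins False [ 0.566  -0.1737  0.0633] [-0.18 -0.49 -0.12]
0.05 False [ 1.7  -1.79 -1.4 ] 9.25
0.15 False [ 0.82 -1.61 -0.49] 9.69
0.25 False [ 0.97 -0.81 -0.32] 10.13
0.35 False [ 0.7  -1.21 -0.28] 10.57
0.45 False [ 1.03 -0.14 -2.26] 11.02
0.55 False [ 0.66 -0.37 -0.14] 11.46
0.65 False [ 0.31 -0.45 -0.16] 11.9
0.75 False [ 0.21 -0.61 -0.27] 12.34
0.85 False [ 0.62  1.06 -1.28] 12.78
0.95 False [ 0.56 -0.29  0.8 ] 13.22
1.05 False [-0.53  0.55 -0.17] 13.67
1.15 False [-0.32  0.17  0.48] 14.11
```

View pics/w2.png

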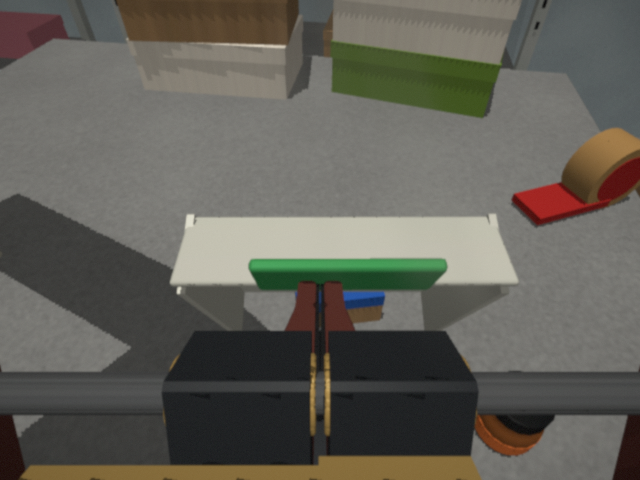

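The cover is up with the fingertips against the lip's underside at (320,285), close to its inner edge. I continue past the balance point at a slightly larger radius, then retreat.

Run:
```python
from h import *
q,x=ori(np.radians(30)); f0=get_ft_force()
for th in (1.22,1.3,1.38,1.46,1.52):
    hit=movel(tcp(th,x,r=.179),v=.05,until_force=8)
    print(th,hit,(get_ft_force()-f0).round(2),round(get_time(),2))
    if hit: break
wait(.5)
p=get_tcp_pos(); movel(p-.10*e+.03*zz,v=.15)
cv2.imwrite("pics/w3.png",read_camera("wrist")[:,:,::-1]); print(get_time())
```

```text
1.22 False [-0.02  0.85  0.41] 14.62
1.3 False [-0.27  1.01 -0.83] 15.05
1.38 False [0.34 0.61 0.81] 15.48
1.46 False [-0.27  0.94 -0.09] 15.92
1.52 False [ 0.12  0.54 -0.34] 16.28
17.6833
```

View pics/w3.png

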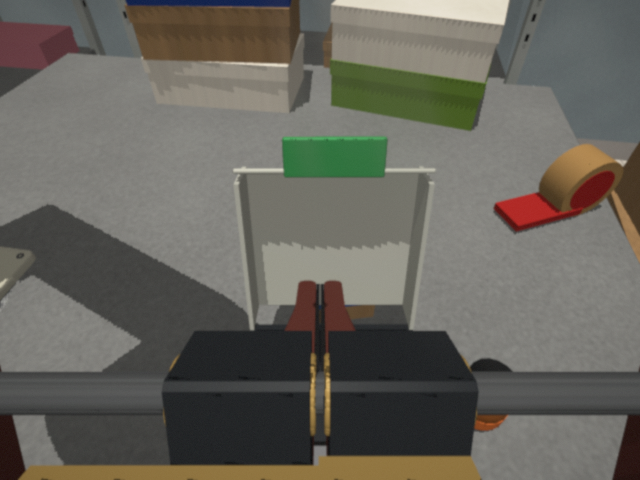

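The cover rests open, leaning back, with its lip at (335,157). Next I go above the button and look from close by.

Run:
```python
from h import *
q,x=ori(np.radians(75))
p=btn+.13*zz-.03*e
movel(get_tcp_pos()+np.array([0,0,.02]),v=.2)
move_pose(p,q)
cv2.imwrite("pics/w4.png",read_camera("wrist")[:,:,::-1])
c=camera_info("wrist"); T=np.eye(4); q=get_ee_rot(); T[:3,:3]=R.from_quat(q[[1,2,3,0]]).as_matrix(); T[:3,3]=get_tcp_pos()
W=np.linalg.inv(T@c["tool_from_camera"])
k=c["intrinsics"]@np.diag([1,-1,-1])@(W[:3]@[*btn,1]); print((k[:2]/k[2]).round(1),get_time(),get_tcp_pos(),q)
```

```text
[320.  237.2] 18.5833 [ 0.60673985 -0.1506327   0.22619133] [-0.10189264  0.63989747  0.75697069  0.08452503]
```

View pics/w4.png

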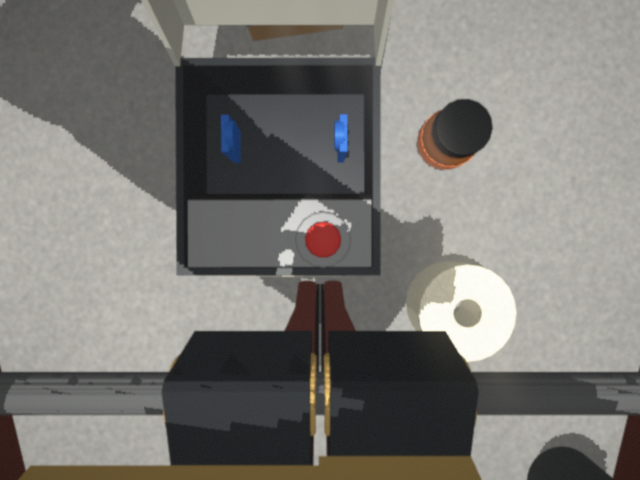

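The red button is at (323,240) against a predicted (320,237), about 2 mm off. Pressing now.

Run:
```python
from h import *
b=btn+.002*np.array([1,0,0])-.002*e+.004*e
movel(b+.025*zz,v=.12); wait(.3); f0=get_ft_force()
for dz in (.004,.001,-.001,-.003,-.005,-.007,-.009):
    hit=movel(b+dz*zz,v=.02,until_force=10); wait(.1)
    f=get_ft_force()-f0
    print(dz,hit,get_tcp_pos()[2].round(4),f.round(2),round(get_time(),2))
    if hit or f[2]>9: break
wait(.2)
movel(b+.13*zz-.03*e,v=.15); wait(.3)
cv2.imwrite("pics/w5.png",read_camera("wrist")[:,:,::-1]); print(get_time())
```

```text
0.004 False 0.1012 [0.21 1.09 0.76] 21.25
0.001 False 0.0982 [0.8  0.18 3.26] 21.65
-0.001 False 0.0962 [0.55 0.26 3.69] 22.0
-0.003 False 0.0941 [ 1.89 -0.62  5.56] 22.35
-0.005 False 0.0933 [-0.97  0.3  14.41] 22.7
24.325
```

View pics/w5.png

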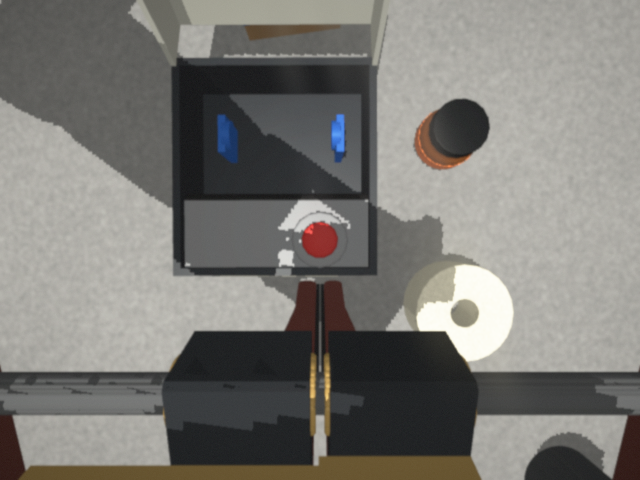

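The cover is still open, the button at (320,240) is up again, and the printer, jar and roll haven't moved. The button bottomed out (6 mm of travel, with a sharp force rise to 14 N), so I hand in.

```bash
python3 -c "
from station import *
print(job_done(),get_time())"
```

```text
the job is handed in; nothing more can be done
the job is handed in; nothing more can be done
```

The job is handed in at about 24 s of the 48 s allowed: the cover stays open by its own weight, and the red button was pressed fully down and came back up. In the last picture the printer, roll and jar had not visibly moved; the carton is only partly in view there. I have not seen the judge's verdict.

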